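# Lock a mixer spindle: turn the slotted disc, push the bar through

## Robot

A 7-joint arm with a two-finger parallel gripper is mounted at the origin on a cart in front of the work surface, level with it; the furniture and walls round the work are solid. World frame = base frame: x ahead of the robot, y to its left, z up, the work surface at z = 0. Lengths are in mm, angles in degrees, forces in N, time in s.
With the tool pointing down it reaches from about 425 to 800 mm from the base axis. Payload 8.3 kg.
Tool frame: the origin (TCP) lies at the very end of the fingers, on their centre line; the grasp point (between the pads) lies 19 mm behind it; z points along the fingers, y is the direction in which the jaws open and shut (so a half turn about z gives the same grasp; the last joint's range is limited). The gripper opens to 85 mm and grips with 20 to 120 N. Pads are 22 mm wide; open, the fingers measure 114 mm over their backs; the gripper's body (76 mm by 85 mm) begins 54 mm behind the grasp point. The pads swing forward as they close: fully open they stand 13 mm farther back than shut.
Start: joints at [-80.781, 21.967, 0.94, 78.501, -0.361, 79.538, -2.664], TCP at [138.658, 609.407, 231.279] pointing down, gripper open.
Joint ranges: [-169.22, 169.22], [-14.56, 117.87], [-87.37, 89.26], [10.42, 133.3], [-82.24, 262.24], [0.94, 117.77], [-172.7, 172.7]. Speed limits (degrees/s): [136.94, 136.94, 172.46, 172.46, 180, 180, 180].

## Interface

Orientations are given as [roll, pitch, yaw] about the fixed x, y, z axes, in that order (R = Rz(yaw) Ry(pitch) Rx(roll)).
In Python, from workcell import ctrl gives the robot as it stands.
- The arm moves only by the tool drive_tool, never from a script. Its arguments are lists of equal length, an entry for each row: "travel": the shift along the tool's x, y, z in cm, a list of three; "angular": the turn, a rotation vector about the tool's x, y, z in degrees, a list of three; "jaw": the finger opening in cm, from 0 to 8.54. In form: {"travel": [[tx, ty, tz], ...], "angular": [[ax, ay, az], ...], "jaw": [jaw, ...]}. A call has 1 to 5 rows; each row shifts and turns the pose as measured when the row begins, along the tool's axes as they then stand; what a row does not reach is not made up. A row lasts 1/12 s, in which the tool goes at most 41.7 mm and 7.16 degrees, less where a joint would pass 70% of its speed; a pose out of reach is approached as far as the arm can. A call with a gripper value outside its range is refused whole. The fingers move at their own pace and stop on an object; the grip force is fixed at half the most. Time passes only in rows, so rows that do not move let the fingers close. It gives the time, the measured TCP pose, the force and the opening at its end, in the units of the state.
- ctrl.state(): the state, without advancing time (a new reading comes with each control period).
- ctrl.read_camera(name): name is "side" or "top"; returns a dict with "image" (384x512x3 uint8, red, green, blue), "z_map" (384x512 float32, mm along the optical axis (not along the pixel's ray), 0 where there is no reading), "mtx" (3x3 intrinsics, pixels), "view" (4x4, takes a point from world to camera coordinates). Camera axes: x right, y down, z forward; pixel columns grow to the right and rows downward; lengths in mm; the calibration is good to about 2 mm. A picture is of the moment at which its call begins.
- ctrl.hand_in(): hands the job in, once; it reports no verdict.
The state is a dict: "time": time; "q": joint angles; "qvel": joint speeds; "effort": joint torques, N m; "ee_pos": TCP position; "eef_rot": TCP orientation; "wrist_force": force on the tool from outside, world axes, zero at the start; "wrist_torque": the same for the moment, N m; "finger_gap": finger opening in mm.
Only numpy, scipy, OpenCV 4.12 (cv2) and the standard library are available. Lean on these libraries where they do the work, as an engineer would, in place of code of your own. Each camera call takes 0.05 s, during which the arm holds its last target.

## Task

Lock the spindle for transport. With the fingertips, push the yellow pin round until the slot of the blue disc lines up with the brass locking bar, then push the bar by its red plate through the slot and into the staple on the far side, fully home, so that the red plate rests against the guide bridge. Only push: do not lift the bar, and leave the two jars, the timer and the marker where they are.

Things in the scene. Friction and masses are not known exactly. Their poses are not given: they have to be found in the camera images.
- lock: Fixed aluminium base of the spindle lock, 310x50 mm (104 mm round at the disc), 14 mm thick. Origin: on the disc's axis at worktop height; z up; +x is the direction in which the bar is pushed. The bar lies on the plate, 14 mm up, along the x axis, between two low grey rails (x -204 to -72 mm, tops 22 mm up).
- guide (a point): Middle of the top of the steel guide bridge over the bar, on the face that the red plate meets: lock x -64 mm, 34 mm above the worktop. The bridge spans lock x -64 to -52 mm and is 31 mm wide.
- staple (a point): Middle of the top of the steel staple (keeper) beyond the disc: lock x +64 mm, 36 mm above the worktop. It spans lock x +50 to +76 mm, is 34 mm wide, opening 18 mm wide.
- disc (a joint): Angle (rad) of the blue slotted disc about the vertical axis through the lock's origin, growing counter-clockwise seen from above; no end stops. The slot lines up with the bar at 0 and equally at pi (or -pi). Starts between 0.5 and 2.64. Turns stiffly, about 2.5 N at the pin, and stays where it is left.
- hub (a point): Centre of the top of the disc's low steel hub, on the axis, 41 mm up (34 mm across). Disc: 90 mm across, top 35 mm above the worktop. Its slot, 18 mm wide with flared mouths, runs right across under the hub. Turned wrongly the disc blocks the bar; up to about 0.1 rad out the bar still enters and straightens it.
- pin (a point): Centre of the top of the disc's yellow upright pin: 12 mm across, from 35 to 75 mm above the worktop, 34 mm from the axis. The slot runs square to the line from axis to pin (the point's x axis is along the slot). With the joint at 0 the pin stands on the lock's +y side, at pi on its -y side.
- bar: Loose brass bar 12x12 mm, about 250 g, 1.5 mm play each side. Origin: underside, at the front face of the red push plate; x towards the tip. Plate: 8 mm thick, behind the origin, 32 mm wide, 24 to 62 mm above the worktop. Starts at lock x -200 to -187 mm, tip short of the disc; home, plate against the bridge, at x -64 mm (a push of 123 to 136 mm).
- bar_tip (a point): Centre of the bar's tapered tip, 138 mm ahead of the plate's front face, 6 mm above the bar's underside. Fully home it is at lock x +74 mm, inside the staple.
- jar_black: Bystander: sample jar with a black screw cap, 56 mm across, 82 mm high. Origin under its centre. Leave it where it is.
- jar_white: Bystander: sample jar with a white screw cap, 48 mm across, 72 mm high. Origin under its centre. Leave it where it is.
- timer: Bystander: beige bench timer, 62x76x52 mm. Origin under its centre. Leave it where it is.
- marker: Bystander: white felt marker with a black cap, lying, 128 mm long, 17 mm thick. Origin under its centre. Leave it where it is.
There are look-alikes about, which are no part of the job. Several things have the shape of the bar; the one meant has the colours described above.

How it is judged:
By the outcome, as a careful person would: the job done as asked, in the order asked, and still so for the second after the job is handed in, with the robot touching nothing.
It also fails if it takes over 48 s, if anything falls off the work surface, if the arm or the gripper's body presses on something with over 40 N, if the wrist force passes 120 N, or if a joint passes its speed limit or range.

## Working session

There is one attempt and no reset: what is moved stays moved. The work goes in short steps, Python scripts to look and compute and a tool call to move; the robot and the scene stay as the last step left them, time stands still between calls to the robot, and variables do not carry over. Pictures are saved under pics/ and viewed, and the job is handed in when it is done.

Besides the shell and the picture viewer there is one more tool, called after "Call:" as a command line: name --argument value ..., lists and objects as JSON in quotes. drive_tool: Moves the arm, as the interface text tells. Its arguments: {"type":"object","properties":{"travel":{"type":"array"},"angular":{"type":"array"},"jaw":{"type":"array"}},"required":["travel","angular","jaw"]}

```bash
mkdir -p pics
cat > h.py <<'E'
from workcell import ctrl
import numpy as np, cv2
def cap(n,fn):
    d=ctrl.read_camera(n); cv2.imwrite(f'pics/{fn}.png',d['image'][:,:,::-1]); np.savez(f'{fn}.npz',**d); return d
def pt(d,u,v,z=None):
    K=d['mtx'];T=np.linalg.inv(d['view']);r=np.linalg.inv(K)@[u,v,1]
    if z is None:
        return (T@np.append(r*d['z_map'][int(round(v)),int(round(u))],1))[:3]
    o=T[:3,3];w=T[:3,:3]@r
    return o+w*(z-o[2])/w[2]
E
python3 - <<'E'
from h import *
for n in('top','side'):
    d=cap(n,n+'0'); print(d['view'].round(2),d['mtx'])
    im=cv2.resize(d['image'][:,:,::-1],(800,600),interpolation=cv2.INTER_CUBIC);cv2.imwrite(f'pics/{n}0b.png',im)
print(ctrl.state())
E
```

```text
[[-1.0000e-02 -1.0000e+00  2.0000e-02  3.7300e+01]
 [-9.8000e-01  0.0000e+00 -2.0000e-01  5.9402e+02]
 [ 2.0000e-01 -2.0000e-02 -9.8000e-01  8.1509e+02]
 [ 0.0000e+00  0.0000e+00  0.0000e+00  1.0000e+00]] [[376.2355657    0.         258.07101343]
 [  0.         376.2355657  194.03215471]
 [  0.           0.           1.        ]]
[[ 9.8000e-01 -1.9000e-01  0.0000e+00 -5.5919e+02]
 [-1.6000e-01 -8.1000e-01 -5.7000e-01  1.8442e+02]
 [ 1.1000e-01  5.6000e-01 -8.2000e-01  9.5100e+02]
 [ 0.0000e+00  0.0000e+00  0.0000e+00  1.0000e+00]] [[399.90995758   0.         252.45330272]
 [  0.         399.90995758 189.77458184]
 [  0.           0.           1.        ]]
{'time': 0.1, 'q': array([-80.78121994,  22.01185052,   0.93879438,  78.55453568,
        -0.35954531,  79.53719371,  -2.66665929]), 'qvel': array([ 0.07554823, -0.15534548, -0.02228631, -0.18622856,  0.05444633,
       -0.02201327,  0.03588053]), 'effort': array([ 3.14141464e-03, -6.29142165e+01,  8.47274344e-01, -3.72753954e+01,
        1.66933145e-02,  1.06436174e-02, -5.21766054e-06]), 'ee_pos': array([138.58767389, 608.98679454, 230.3694794 ]), 'eef_rot': array([-1.79899328e+02,  3.08039494e-03,  1.67178277e+02]), 'wrist_force': array([-0.53739881, -0.64335993, -0.99988363]), 'wrist_torque': array([ 0.04029481, -0.0101767 ,  0.00162984]), 'finger_gap': 85.33653588474417}
```

View pics/top0b.png

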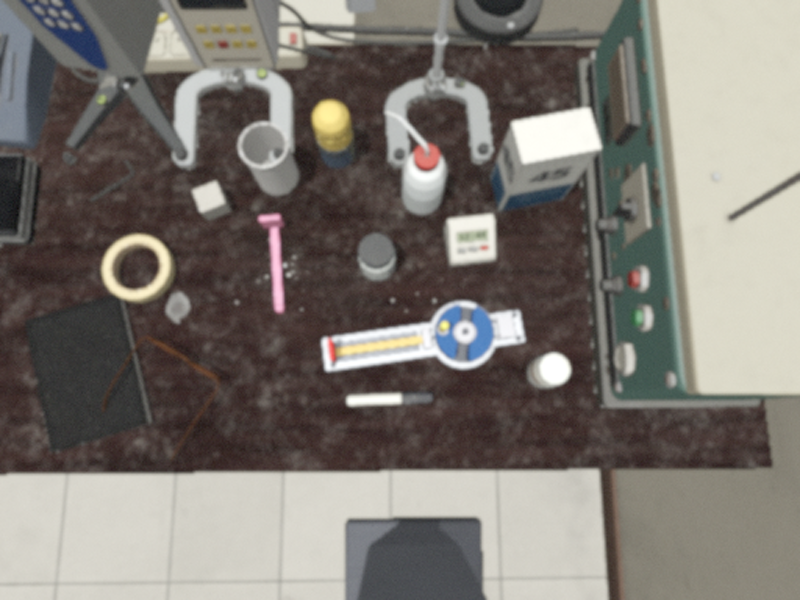

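View pics/side0b.png

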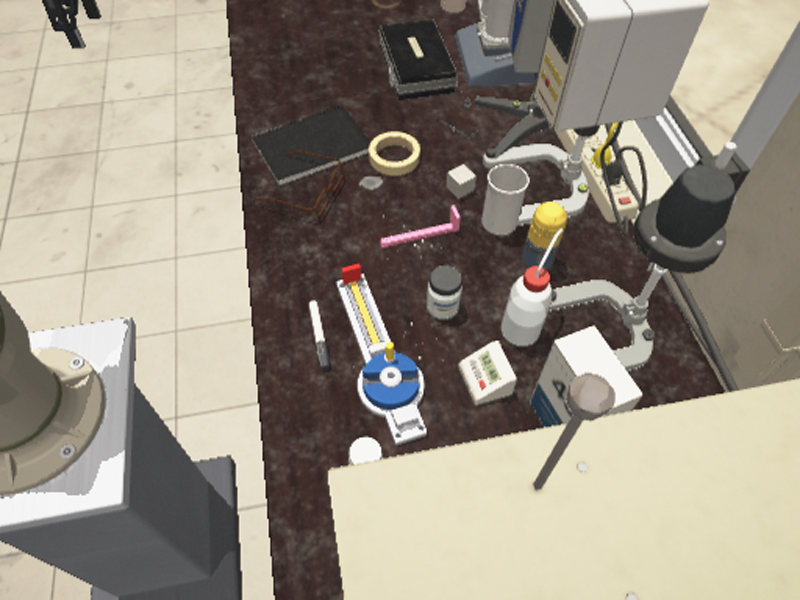

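Run:
```python
from h import *
d=np.load('top0.npz')
im=d['image'][185:265,195:375,::-1];cv2.imwrite('pics/c1.png',cv2.resize(im,None,fx=4.4,fy=4.4,interpolation=cv2.INTER_CUBIC))
s=np.load('side0.npz')
im=s['image'][160:300,190:290,::-1];cv2.imwrite('pics/c2.png',cv2.resize(im,None,fx=4,fy=4,interpolation=cv2.INTER_CUBIC))
for n,u,v in [('jarb',241,157),('timer',301,150),('jarw',352,235),('mark',249,256),('shelf',480,100),('shelf low',440,240),('green',408,200),('box',355,85),('bottle',273,98)]:
    print(n,pt(d,u,v).round())
```

```text
jarb [676.  74.  85.]
timer [707. -71.  39.]
jarw [ 497. -176.   71.]
mark [454.  56.  16.]
shelf [ 721. -365.  288.]
shelf low [ 470. -273.  273.]
green [ 554. -257.  194.]
box [ 803. -169.  186.]
bottle [783.   3. 166.]
```

View pics/c1.png

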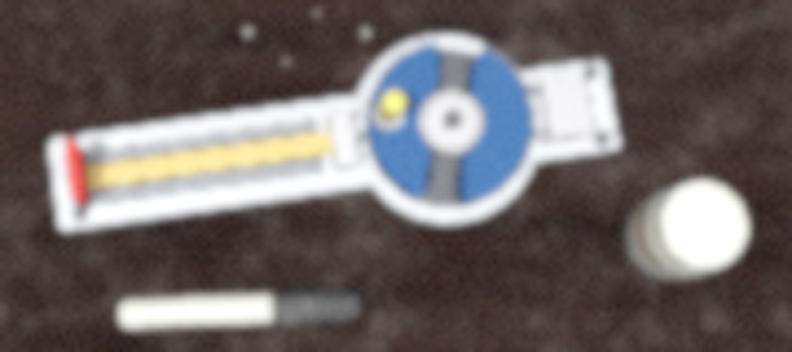

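View pics/c2.png

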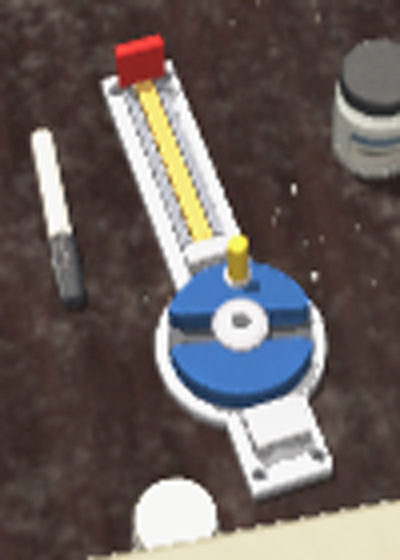

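Run:
```python
from h import *
d=np.load('top0.npz')
c=lambda u,v,z:pt(d,(u+.5)/4.4-.5+195,(v+.5)/4.4-.5+185,z)
s=np.load('side0.npz')
cs=lambda u,v,z:pt(s,(u+.5)/4-.5+190,(v+.5)/4-.5+160,z)
hub=c(452,119,41);pin=c(395,100,75);bb=c(90,177,26);bt=c(330,145,26);
print('top hub',hub,'pin',pin,'bar',bb,bt)
a=c(454,52,30);b=c(441,198,30);print('slot ends',a,b, np.degrees(np.arctan2(*(a-b)[1::-1])))
print('plate top',c(76,140,62),c(75,195,62),'base corners',c(46,137,14),c(62,235,14),c(605,58,14),c(622,150,14))
print('side hub',cs(239,324,41),'pin',cs(237,240,75),'bar',cs(147,84,26),cs(202,238,26),'plate',cs(116,48,62),cs(162,37,62))
x=bt-bb;print('dir',np.degrees(np.arctan2(x[1],x[0])), np.linalg.norm(x))
x=hub-bb;print('dir hub',np.degrees(np.arctan2(x[1],x[0])),np.linalg.norm(x[:2]))
x=pin-hub;print('pin dir',np.degrees(np.arctan2(x[1],x[0])),np.linalg.norm(x[:2]))
# depth-based blobs
for n,dd in(('top',d),('side',s)):
  hsv=cv2.cvtColor(dd['image'],cv2.COLOR_RGB2HSV)
  for nm,lo,hi in(('red',(0,150,120),(8,255,255)),('yel',(22,130,120),(34,255,255)),('blue',(100,150,60),(125,255,255))):
    m=cv2.inRange(hsv,lo,hi);vs,us=np.nonzero(m)
    P=np.array([pt(dd,u,v) for u,v in zip(us,vs) if dd['z_map'][v,u]>0])
    k=(abs(P[:,0]-570)<90)&(abs(P[:,1]-70)<160)&(P[:,2]<95)&(P[:,2]>8)
    P=P[k]; print(n,nm,len(P),P.mean(0).round(1),P.min(0).round(),P.max(0).round())
    if nm=='yel':
        q=P[P[:,2]>45];print('  pin?',len(q),q.mean(0).round(1));q=P[P[:,2]<32]
        if len(q)>5:
            l=cv2.fitLine(q[:,:2].astype(np.float32),cv2.DIST_L2,0,.01,.01).ravel();print('  barline',l,np.degrees(np.arctan2(l[1],l[0])))
```

```text
top hub [555.15785869 -58.00492154  41.        ] pin [559.99161591 -24.67453808  75.        ] bar [526.671428   136.14347254  26.        ] [543.47200312   6.70919618  26.        ]
slot ends [593.76852749 -61.45820741  30.        ] [514.05281553 -52.29611858  30.        ] -6.556494848366757
plate top [541.73485862 140.2103244   62.        ] [513.18169405 140.22184437  62.        ] base corners [550.17092864 161.70985654  14.        ] [496.63389283 151.93531007  14.        ] [ 593.19634387 -147.51928374   14.        ] [ 541.66162626 -154.56784913   14.        ]
side hub [551.04963933 -58.37229429  41.        ] pin [557.21219625 -21.40704959  75.        ] bar [526.30595776 136.528288    26.        ] [541.20713582  12.6232784   26.        ] plate [508.90334075 142.6500437   62.        ] [539.60184597 145.75232312  62.        ]
dir -82.60435423985275 130.5200797629406
dir hub -81.6528343863078 196.22710225182337
pin dir 81.74817896830454 33.679068728832505
top red 13 [524.1 138.3  61.8] [513. 137.  59.] [533. 140.  66.]<stdin>:21: RuntimeWarning: Mean of empty slice.
  ret = um.true_divide(
Traceback (most recent call last):
ValueError: zero-size array to reduction operation minimum which has no identity
```

```bash
cat > plan.py <<'E'
from h import *
from scipy.spatial.transform import Rotation as R
import sys
def rot(yaw): return R.from_euler('xyz',[180,0,yaw],degrees=True)
def plan(tx,ty,tz,yaw,step=38,ang=7,n=5):
    s=ctrl.state();p=np.array(s['ee_pos']);r=R.from_euler('xyz',s['eef_rot'],degrees=True)
    print('t',round(s['time'],2),'p',p.round(1),'rpy',s['eef_rot'].round(1),'F',s['wrist_force'].round(1),'gap',round(s['finger_gap'],1))
    t=np.array([tx,ty,tz]);rt=rot(yaw)
    N=max(np.linalg.norm(t-p)/step,np.linalg.norm((r.inv()*rt).as_rotvec(degrees=True))/ang,1);N=int(np.ceil(N));print('rows needed',N)
    T=[];A=[]
    rv=(r.inv()*rt).as_rotvec()
    for i in range(min(n,N)):
        ri=r*R.from_rotvec(rv*i/N)
        T.append((ri.inv().apply((t-p)/N)/10).round(2).tolist());A.append(np.degrees(rv/N).round(1).tolist())
    print(T);print(A)
if __name__=='__main__': plan(*[float(x) for x in sys.argv[1:]])
E
python3 plan.py 558.5 -24.4 140 81.5
```

```text
t 0.1 p [138.6 609.  230.4] rpy [-179.9    0.   167.2] F [-0.5 -0.6 -1. ] gap 85.3
rows needed 21
[[-2.62, -2.5, 0.43], [-2.79, -2.3, 0.43], [-2.95, -2.1, 0.43], [-3.09, -1.88, 0.43], [-3.22, -1.66, 0.43]]
[[-0.0, 0.0, 4.1], [-0.0, 0.0, 4.1], [-0.0, 0.0, 4.1], [-0.0, 0.0, 4.1], [-0.0, 0.0, 4.1]]
```

Call:
drive_tool --travel '[[-2.6,-2.5,0.4],[-2.8,-2.3,0.4],[-2.95,-2.1,0.4],[-3.1,-1.9,0.4],[-3.2,-1.65,0.4]]' --angular '[[0,0,4.1],[0,0,4.1],[0,0,4.1],[0,0,4.1],[0,0,4.1]]' --jaw '[3.5,3.5,3.5,3.5,3.5]'

```text
time: 0.52
ee_pos: [232.7, 457.9, 205.3]
eef_rot: [-179.6, -0.2, 146.8]
wrist_force: [0.5, -0.1, 0.8]
finger_gap: 34.8
```

```bash
python3 plan.py 558.5 -24.4 140 81.5
```

```text
t 0.52 p [232.7 457.9 205.3] rpy [-179.6   -0.2  146.8] F [ 0.5 -0.1  0.8] gap 34.8
rows needed 16
[[-3.35, -1.41, 0.41], [-3.45, -1.16, 0.41], [-3.52, -0.92, 0.41], [-3.58, -0.66, 0.41], [-3.62, -0.41, 0.41]]
[[-0.0, 0.0, 4.1], [-0.0, 0.0, 4.1], [-0.0, 0.0, 4.1], [-0.0, 0.0, 4.1], [-0.0, 0.0, 4.1]]
```

Call:
drive_tool --travel '[[-3.35,-1.4,0.3],[-3.45,-1.15,0.3],[-3.5,-0.9,0.3],[-3.6,-0.65,0.3],[-3.6,-0.4,0.3]]' --angular '[[0,0,4.1],[0,0,4.1],[0,0,4.1],[0,0,4.1],[0,0,4.1]]' --jaw '[3.5,3.5,3.5,3.5,3.5]'

```text
time: 0.93
ee_pos: [335.8, 297.4, 187.7]
eef_rot: [-179.4, 0.0, 125.3]
wrist_force: [1.3, 0.3, -1.0]
finger_gap: 35.1
```

```bash
python3 plan.py 558.5 -24.4 140 81.5
```

```text
t 0.93 p [335.8 297.4 187.7] rpy [-179.4    0.   125.3] F [ 1.3  0.3 -1. ] gap 35.1
rows needed 11
[[-3.56, -0.04, 0.43], [-3.55, 0.21, 0.43], [-3.53, 0.46, 0.43], [-3.49, 0.7, 0.43], [-3.43, 0.94, 0.43]]
[[-0.1, 0.0, 4.0], [-0.1, 0.0, 4.0], [-0.1, 0.0, 4.0], [-0.1, 0.0, 4.0], [-0.1, 0.0, 4.0]]
```

Call:
drive_tool --travel '[[-3.55,-0.05,0.4],[-3.55,0.2,0.4],[-3.5,0.45,0.4],[-3.5,0.7,0.4],[-3.45,0.95,0.4]]' --angular '[[-0.1,0,4],[-0.1,0,4],[-0.1,0,4],[-0.1,0,4],[-0.1,0,4]]' --jaw '[3.5,3.5,3.5,3.5,3.5]'

```text
time: 1.35
ee_pos: [438.0, 141.1, 166.6]
eef_rot: [-179.9, 0.1, 104.3]
wrist_force: [0.9, 1.0, 1.1]
finger_gap: 35.0
```

```bash
python3 plan.py 558.5 -24.4 140 81.5
```

```text
t 1.35 p [438.  141.1 166.6] rpy [-1.799e+02  1.000e-01  1.043e+02] F [0.9 1.  1.1] gap 35.0
rows needed 6
[[-3.17, 1.27, 0.44], [-3.08, 1.47, 0.44], [-2.97, 1.67, 0.44], [-2.86, 1.87, 0.44], [-2.73, 2.05, 0.44]]
[[-0.0, 0.0, 3.8], [-0.0, 0.0, 3.8], [-0.0, 0.0, 3.8], [-0.0, 0.0, 3.8], [-0.0, 0.0, 3.8]]
```

Call:
drive_tool --travel '[[-3.2,1.25,0.4],[-3.1,1.45,0.4],[-3.0,1.7,0.4],[-2.85,1.9,0.4],[-2.7,2.05,0.4]]' --angular '[[0,0,3.8],[0,0,3.8],[0,0,3.8],[0,0,3.8],[0,0,3.8]]' --jaw '[3.5,3.5,3.5,3.5,3.5]'

```text
time: 1.77
ee_pos: [540.2, -6.7, 145.3]
eef_rot: [-179.9, 0.1, 84.3]
wrist_force: [-0.1, 0.7, 0.1]
finger_gap: 35.1
```

```bash
python3 plan.py 558.5 -24.4 110 81.5
```

```text
t 1.77 p [540.2  -6.7 145.3] rpy [-1.799e+02  1.000e-01  8.430e+01] F [-0.1  0.7  0.1] gap 35.1
rows needed 2
[[-0.79, 1.0, 1.77], [-0.76, 1.02, 1.77]]
[[-0.0, 0.0, 1.4], [-0.0, 0.0, 1.4]]
```

Call:
drive_tool --travel '[[-0.8,1.0,1.75],[-0.75,1.0,1.75],[0,0,0]]' --angular '[[0,0,1.4],[0,0,1.4],[0,0,0]]' --jaw '[3.5,3.5,3.5]'

```text
time: 2.02
ee_pos: [561.3, -35.0, 108.6]
eef_rot: [179.9, 0.3, 80.5]
wrist_force: [-1.2, -0.2, -0.2]
finger_gap: 35.1
```

```bash
python3 plan.py 558.5 -24.4 46 81.5 20
python3 - <<'E'
from h import *
d=cap('side','side1');cv2.imwrite('pics/side1c.png',cv2.resize(d['image'][130:300,180:310,::-1],None,fx=3.5,fy=3.5,interpolation=cv2.INTER_CUBIC))
E
```

```text
t 2.02 p [561.3 -35.  108.6] rpy [179.9   0.3  80.5] F [-1.2 -0.2 -0.2] gap 35.1
rows needed 4
[[0.26, -0.12, 1.56], [0.26, -0.11, 1.56], [0.25, -0.11, 1.56], [0.25, -0.11, 1.56]]
[[0.0, 0.1, -0.2], [0.0, 0.1, -0.2], [0.0, 0.1, -0.2], [0.0, 0.1, -0.2]]
```

View pics/side1c.png

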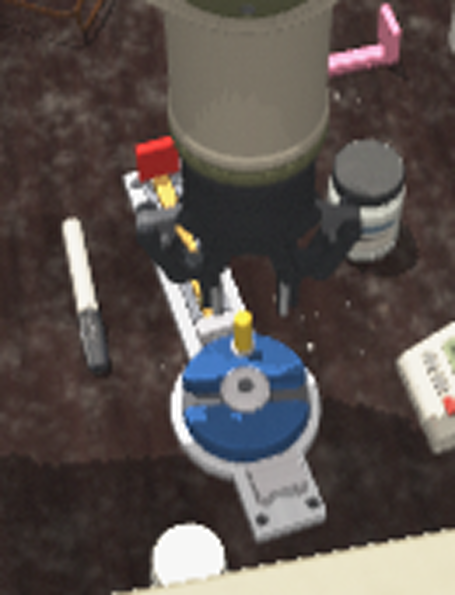

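Call:
drive_tool --travel '[[0.4,-0.15,1.0],[0.4,-0.15,1.0],[0,0,0.5]]' --angular '[[0,0,0],[0,0,0],[0,0,0]]' --jaw '[4.2,4.2,4.2]'

```text
time: 2.32
ee_pos: [559.5, -22.7, 84.9]
eef_rot: [179.8, 0.2, 80.8]
wrist_force: [-0.7, -0.2, -0.0]
finger_gap: 41.8
```

```bash
python3 plan.py 558.5 -24.4 46 81.5 20
python3 - <<'E'
from h import *
d=cap('side','side2');cv2.imwrite('pics/side2c.png',cv2.resize(d['image'][170:270,200:300,::-1],None,fx=5,fy=5,interpolation=cv2.INTER_CUBIC))
E
```

```text
t 2.32 p [559.5 -22.7  84.9] rpy [179.8   0.2  80.8] F [-0.7 -0.2 -0. ] gap 41.8
rows needed 2
[[-0.08, -0.04, 1.94], [-0.09, -0.04, 1.94]]
[[0.1, 0.1, -0.3], [0.1, 0.1, -0.3]]
```

View pics/side2c.png

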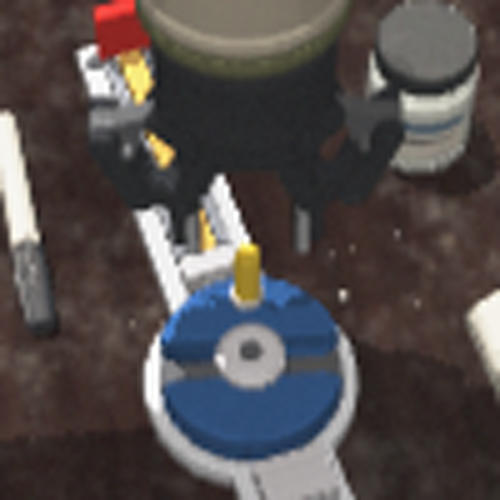

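Call:
drive_tool --travel '[[-0.05,0,1.5],[-0.05,0,1.5],[0,0,0.6],[0,0,0]]' --angular '[[0,0,0],[0,0,0],[0,0,0],[0,0,0]]' --jaw '[4.2,4.2,4.2,4.2]'

```text
time: 2.7
ee_pos: [558.7, -19.2, 48.0]
eef_rot: [179.8, 0.0, 81.3]
wrist_force: [0.2, 0.1, -0.3]
finger_gap: 42.5
```

```bash
python3 plan.py 558.5 -24.4 46 81.5 20
python3 - <<'E'
from h import *
d=cap('side','side3');cv2.imwrite('pics/side3c.png',cv2.resize(d['image'][170:270,200:300,::-1],None,fx=5,fy=5,interpolation=cv2.INTER_CUBIC))
E
```

```text
t 2.7 p [558.7 -19.2  48. ] rpy [179.8   0.   81.3] F [ 0.2  0.1 -0.3] gap 42.5
rows needed 1
[[-0.51, 0.06, 0.2]]
[[0.2, 0.0, -0.2]]
```

View pics/side3c.png

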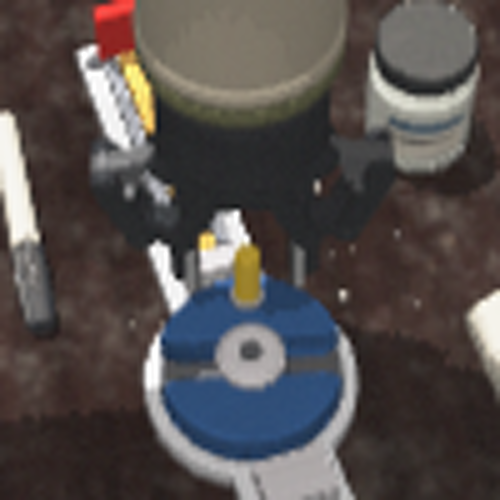

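Call:
drive_tool --travel '[[-0.4,0,0.1],[0,0,0],[0,0,0]]' --angular '[[0,0,0],[0,0,0],[0,0,0]]' --jaw '[2.2,2.2,2.2]'

```text
time: 3.0
ee_pos: [559.3, -23.0, 49.6]
eef_rot: [179.7, -0.0, 81.4]
wrist_force: [-0.1, 0.9, 0.9]
finger_gap: 22.2
```

```bash
cat > arc.py <<'E'
import sys
from plan import *
H=np.array([553.5,-58])
def tgt(th,lead,r=34,z=46):
    a=np.radians(th);return [*(H+r*np.array([np.cos(a),np.sin(a)])+lead*np.array([np.sin(a),-np.cos(a)])),z,th]
if __name__=='__main__':
    s=ctrl.state();d=s['ee_pos'][:2]-H;print('TCP polar',np.hypot(*d),np.degrees(np.arctan2(d[1],d[0])))
    a=[float(x) for x in sys.argv[1:]]
    t=tgt(a[0],a[1]);print(np.round(t,1));plan(*t,step=20)
E
python3 arc.py 52 4
```

```text
TCP polar 35.490491965619896 80.56436983988488
[577.6 -33.7  46.   52. ]
t 3.0 p [559.3 -23.   49.6] rpy [179.7  -0.   81.4] F [-0.1  0.9  0.9] gap 22.2
rows needed 5
[[-0.16, 0.39, 0.07], [-0.12, 0.41, 0.07], [-0.07, 0.42, 0.07], [-0.03, 0.42, 0.07], [0.01, 0.42, 0.07]]
[[0.1, -0.0, 5.9], [0.1, -0.0, 5.9], [0.1, -0.0, 5.9], [0.1, -0.0, 5.9], [0.1, -0.0, 5.9]]
```

Call:
drive_tool --travel '[[-0.05,0.4,0.05],[-0.05,0.4,0.05],[-0.05,0.4,0.05],[-0.05,0.4,0.05],[-0.05,0.4,0.05]]' --angular '[[0,0,6],[0,0,6],[0,0,6],[0,0,6],[0,0,6]]' --jaw '[2.2,2.2,2.2,2.2,2.2]'

```text
time: 3.42
ee_pos: [576.3, -31.0, 49.8]
eef_rot: [179.9, -0.4, 50.3]
wrist_force: [-3.0, 1.2, 1.7]
finger_gap: 22.0
```

```bash
python3 arc.py 27 5
```

```text
TCP polar 35.34646896234532 49.84306305103055
[586.1 -47.   46.   27. ]
t 3.42 p [576.3 -31.   49.8] rpy [179.9  -0.4  50.3] F [-3.   1.2  1.7] gap 22.0
rows needed 4
[[-0.15, 0.44, 0.1], [-0.11, 0.46, 0.1], [-0.06, 0.47, 0.1], [-0.01, 0.47, 0.1]]
[[-0.0, -0.1, 5.8], [-0.0, -0.1, 5.8], [-0.0, -0.1, 5.8], [-0.0, -0.1, 5.8]]
```

Call:
drive_tool --travel '[[-0.05,0.42,0.1],[-0.05,0.42,0.1],[-0.05,0.42,0.1],[-0.05,0.42,0.1],[-0.05,0.42,0.05]]' --angular '[[0,0,6],[0,0,6],[0,0,6],[0,0,6],[0,0,6]]' --jaw '[2.2,2.2,2.2,2.2,2.2]'

```text
time: 3.83
ee_pos: [587.6, -45.6, 47.9]
eef_rot: [-179.5, -0.5, 19.0]
wrist_force: [-1.9, 2.1, 0.3]
finger_gap: 21.7
```

```bash
python3 arc.py 8 4.5
```

```text
TCP polar 36.305266254195885 20.050799922756728
[587.8 -57.7  46.    8. ]
t 3.83 p [587.6 -45.6  47.9] rpy [-179.5   -0.5   19. ] F [-1.9  2.1  0.3] gap 21.7
rows needed 2
[[-0.19, 0.58, 0.09], [-0.13, 0.59, 0.09]]
[[-0.3, -0.2, 5.5], [-0.3, -0.2, 5.5]]
```

Call:
drive_tool --travel '[[-0.1,0.35,0.05],[-0.1,0.3,0.05],[0,0.2,0],[0,0,0]]' --angular '[[-0.2,-0.2,5],[-0.2,-0.2,5],[0,0,0],[0,0,0]]' --jaw '[2.2,2.2,2.2,2.2]'

```text
time: 4.17
ee_pos: [589.1, -51.8, 48.3]
eef_rot: [-179.6, -0.1, 8.4]
wrist_force: [0.9, -0.5, 0.9]
finger_gap: 22.1
```

```bash
python3 arc.py 8 4.5;  python3 - <<'E'
from h import *
d=cap('side','side4');cv2.imwrite('pics/side4c.png',cv2.resize(d['image'][170:290,200:300,::-1],None,fx=5,fy=5,interpolation=cv2.INTER_CUBIC))
E
```

```text
TCP polar 36.14094961919911 9.800484981991609
[587.8 -57.7  46.    8. ]
t 4.17 p [589.1 -51.8  48.3] rpy [-1.796e+02 -1.000e-01  8.400e+00] F [ 0.9 -0.5  0.9] gap 22.1
rows needed 1
[[-0.22, 0.56, 0.22]]
[[-0.4, -0.1, 0.4]]
```

View pics/side4c.png

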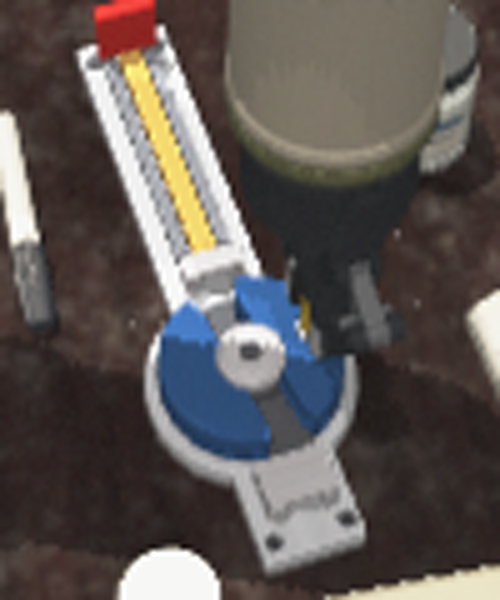

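Run:
```python
from h import *
s=np.load('side4.npz')
cs=lambda u,v,z:pt(s,(u+.5)/5-.5+200,(v+.5)/5-.5+170,z)
a=cs(220,322,35);b=cs(291,444,35);x=b-a;print(a,b,np.degrees(np.arctan2(x[1],x[0])))
h=cs(250,352,41);print(h); x=b-h;print(np.degrees(np.arctan2(x[1],x[0])))
a=cs(130,58,26);b=cs(203,245,26);x=b-a;print(a,b,np.degrees(np.arctan2(x[1],x[0])))
x=h-a;print(np.degrees(np.arctan2(x[1],x[0])))
```

```text
[541.35658963 -35.09026907  35.        ] [ 562.00692383 -104.29142512   35.        ] -73.38435745006201
[551.88638708 -56.85100926  41.        ]
-77.9575233969126
[523.98643885 135.05985085  26.        ] [541.65903891  14.07987585  26.        ] -81.68908859952933
-81.72830524717887
```

Call:
drive_tool --travel '[[-0.05,0.25,0.1],[-0.05,0.25,0],[0,0,0]]' --angular '[[-0.2,0,0],[-0.2,0,0],[0,0,0]]' --jaw '[2.2,2.2,2.2]'

```text
time: 4.47
ee_pos: [590.0, -55.9, 48.0]
eef_rot: [-180.0, -0.3, 8.8]
wrist_force: [0.5, -0.4, 0.4]
finger_gap: 22.5
```

```bash
python3 arc.py 8 4.5;  python3 - <<'E'
from h import *
d=cap('side','side5');cv2.imwrite('pics/side5c.png',cv2.resize(d['image'][170:290,200:300,::-1],None,fx=5,fy=5,interpolation=cv2.INTER_CUBIC))
E
```

```text
TCP polar 36.59056688037716 3.356759115847584
[587.8 -57.7  46.    8. ]
t 4.47 p [590.  -55.9  48. ] rpy [-180.    -0.3    8.8] F [ 0.5 -0.4  0.4] gap 22.5
rows needed 1
[[-0.25, 0.15, 0.2]]
[[-0.0, -0.3, 0.8]]
```

View pics/side5c.png

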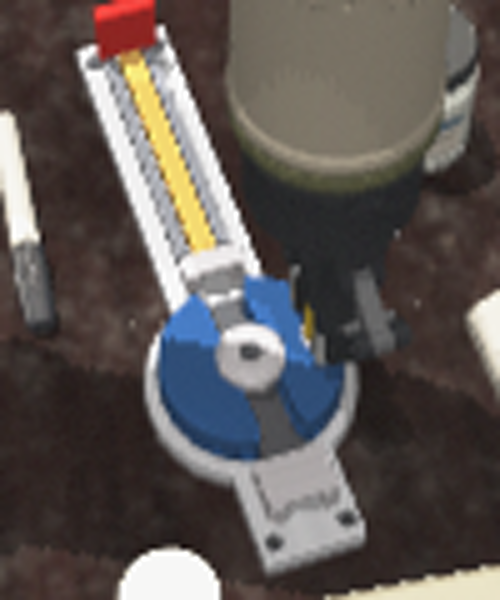

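Run:
```python
from h import *
s=np.load('side5.npz')
cv2.imwrite('pics/side5d.png',cv2.resize(s['image'][215:275,225:285,::-1],None,fx=10,fy=10,interpolation=cv2.INTER_CUBIC))
# predicted slot outline at lock angle, overlay
im=cv2.imread('pics/side5d.png')
H=np.array([552.5,-58])
def pr(p):
    q=s['view']@np.append(p,1);w=s['mtx']@q[:3];return ((w[:2]/w[2]-[225,215]+.5)*10-.5).astype(int)
for ang,c in((-82,(0,255,0)),(-77,(0,255,255))):
    a=np.radians(ang);u=np.array([np.cos(a),np.sin(a)]);n=np.array([-u[1],u[0]])
    for sg in(-9,9):
        for r0,r1 in((17,44),(-17,-44)):
            cv2.line(im,tuple(map(int,pr(np.append(H+r0*u+sg*n,35)))),tuple(map(int,pr(np.append(H+r1*u+sg*n,35)))),c,1)
cv2.imwrite('pics/side5e.png',im)
```

```text
(no output)
```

View pics/side5e.png

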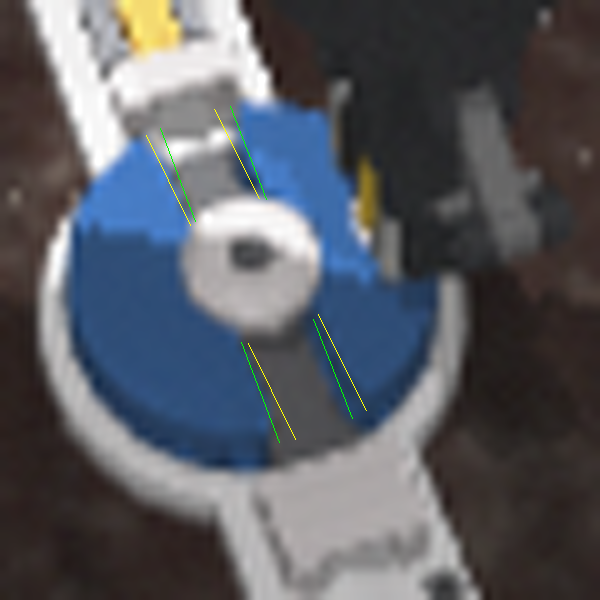

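Call:
drive_tool --travel '[[0.1,-0.3,0],[0,0,-2.0],[0,0,-3.0],[0,-1.5,-3],[-0.5,-3.0,-1]]' --angular '[[0,0,0],[0,0,0],[0,0,0],[0,0,-4],[0,0,-7]]' --jaw '[2.2,2.2,2.2,1.0,0]'

```text
time: 4.93
ee_pos: [573.8, -17.9, 138.1]
eef_rot: [179.7, 0.3, 19.3]
wrist_force: [0.2, -0.3, 0.8]
finger_gap: 0.5
```

```bash
python3 plan.py 520 182 120 98
```

```text
t 4.93 p [573.8 -17.9 138.1] rpy [179.7   0.3  19.3] F [ 0.2 -0.3  0.8] gap 0.5
rows needed 12
[[0.13, -1.72, 0.14], [0.32, -1.7, 0.14], [0.51, -1.65, 0.14], [0.7, -1.58, 0.14], [0.88, -1.49, 0.14]]
[[0.0, 0.0, -6.6], [0.0, 0.0, -6.6], [0.0, 0.0, -6.6], [0.0, 0.0, -6.6], [0.0, 0.0, -6.6]]
```

Call:
drive_tool --travel '[[0.15,-1.7,0],[0.3,-1.7,0],[0.5,-1.65,0],[0.7,-1.6,0],[0.9,-1.5,0]]' --angular '[[0,0,-6.6],[0,0,-6.6],[0,0,-6.6],[0,0,-6.6],[0,0,-6.6]]' --jaw '[0,0,0,0,0]'

```text
time: 5.35
ee_pos: [550.6, 67.3, 142.5]
eef_rot: [179.5, 0.2, 53.8]
wrist_force: [-0.6, 0.4, 0.3]
finger_gap: -0.0
```

```bash
python3 plan.py 520 182 120 98
```

```text
t 5.35 p [550.6  67.3 142.5] rpy [179.5   0.2  53.8] F [-0.6  0.4  0.3] gap -0.0
rows needed 7
[[1.07, -1.32, 0.31], [1.2, -1.2, 0.31], [1.33, -1.06, 0.31], [1.44, -0.9, 0.31], [1.53, -0.74, 0.32]]
[[0.1, 0.1, -6.3], [0.1, 0.1, -6.3], [0.1, 0.1, -6.3], [0.1, 0.1, -6.3], [0.1, 0.1, -6.3]]
```

Call:
drive_tool --travel '[[1.1,-1.3,0.2],[1.2,-1.2,0.2],[1.35,-1.05,0.2],[1.45,-0.9,0.2],[1.55,-0.75,0.2]]' --angular '[[0.1,0.1,-6.3],[0.1,0.1,-6.3],[0.1,0.1,-6.3],[0.1,0.1,-6.3],[0.1,0.1,-6.3]]' --jaw '[0,0,0,0,0]'

```text
time: 5.77
ee_pos: [527.4, 151.5, 133.0]
eef_rot: [179.8, -0.1, 86.9]
wrist_force: [-0.7, -0.4, 0.0]
finger_gap: -0.0
```

```bash
python3 plan.py 519 184 100 98
python3 - <<'E'
from h import *
d=cap('top','top1');cv2.imwrite('pics/top1c.png',cv2.resize(d['image'][185:265,195:375,::-1],None,fx=4.4,fy=4.4,interpolation=cv2.INTER_CUBIC))
E
```

```text
t 5.77 p [527.4 151.5 133. ] rpy [ 1.798e+02 -1.000e-01  8.690e+01] F [-0.7 -0.4  0. ] gap -0.0
rows needed 2
[[1.6, -0.51, 1.65], [1.64, -0.35, 1.65]]
[[0.1, -0.1, -5.5], [0.1, -0.1, -5.5]]
```

View pics/top1c.png

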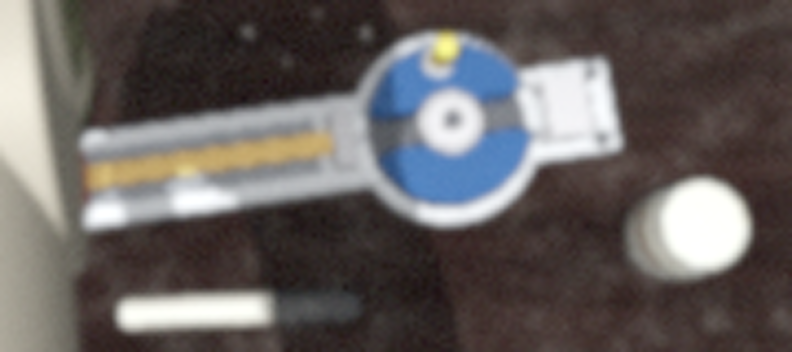

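Run:
```python
from h import *
d=np.load('top1.npz')
hsv=cv2.cvtColor(cv2.resize(d['image'],None,fx=4,fy=4,interpolation=cv2.INTER_CUBIC),cv2.COLOR_RGB2HSV)
m=cv2.inRange(hsv,(98,110,40),(125,255,255));m[:4*185]=0;m[4*250:]=0;m[:,:4*265]=0;m[:,4*330:]=0
n,l,st,c=cv2.connectedComponentsWithStats(m)
o=np.argsort(-st[1:,4])[:2]+1;print(st[o],c[o])
P=[pt(d,(c[i][0]+.5)/4-.5,(c[i][1]+.5)/4-.5,35) for i in o];x=P[0]-P[1];print(P,np.degrees(np.arctan2(x[1],x[0])))
c=lambda u,v,z:pt(d,(u+.5)/4.4-.5+195,(v+.5)/4.4-.5+185,z)
p=c(447,45,75);h=c(452,119,41);x=p-h;print(p,h,np.degrees(np.arctan2(x[1],x[0])))
a=c(378,136,30);b=c(522,109,30);x=b-a;print(np.degrees(np.arctan2(x[1],x[0])))
```

```text
[[1127  858  131   65 4920]
 [1119  792   63   56 1928]] [[1194.48678862  892.65487805]
 [1145.22925311  822.26504149]]
[array([529.58175913, -60.16673351,  35.        ]), array([571.69810294, -32.01365444,  35.        ])] -146.23886781078565
[588.76637569 -52.25491611  75.        ] [555.15785869 -58.00492154  41.        ] 9.708607138604947
-79.56834390366429
```

Call:
drive_tool --travel '[[1.6,-0.5,1.0],[1.6,-0.35,1.0],[1.0,-0.2,1.0]]' --angular '[[0.1,-0.1,-5.0],[0.1,-0.1,-5.0],[0,0,0]]' --jaw '[0,0,0]'

```text
time: 6.07
ee_pos: [516.1, 196.9, 104.0]
eef_rot: [179.8, -0.0, 97.9]
wrist_force: [-0.3, 0.3, 0.1]
finger_gap: 0.1
```

```bash
python3 plan.py 519 184 32 98 20
```

```text
t 6.07 p [516.1 196.9 104. ] rpy [179.8  -0.   97.9] F [-0.3  0.3  0.1] gap 0.1
rows needed 4
[[-0.33, 0.02, 1.8], [-0.33, 0.02, 1.8], [-0.33, 0.03, 1.8], [-0.33, 0.03, 1.8]]
[[0.0, -0.0, -0.0], [0.0, -0.0, -0.0], [0.0, -0.0, -0.0], [0.0, -0.0, -0.0]]
```

Call:
drive_tool --travel '[[-0.2,0.1,1.8],[-0.2,0.1,1.8],[-0.2,0.05,1.8],[-0.1,0.05,1.2],[0,0,0]]' --angular '[[0,0,0],[0,0,0],[0,0,0],[0,0,0],[0,0,0]]' --jaw '[0,0,0,0,0]'

```text
time: 6.48
ee_pos: [518.8, 191.6, 32.7]
eef_rot: [179.9, 0.1, 97.1]
wrist_force: [0.1, -0.9, 0.7]
finger_gap: -0.2
```

```bash
python3 plan.py 523.5 158 32 98 10
python3 - <<'E'
from h import *
d=cap('side','side6');cv2.imwrite('pics/side6c.png',cv2.resize(d['image'][110:270,180:300,::-1],None,fx=3.7,fy=3.7,interpolation=cv2.INTER_CUBIC))
E
```

```text
t 6.48 p [518.8 191.6  32.7] rpy [1.799e+02 1.000e-01 9.710e+01] F [ 0.1 -0.9  0.7] gap -0.2
rows needed 4
[[-0.85, 0.01, 0.02], [-0.85, 0.01, 0.02], [-0.85, 0.01, 0.02], [-0.85, 0.0, 0.02]]
[[0.0, 0.0, -0.2], [0.0, 0.0, -0.2], [0.0, 0.0, -0.2], [0.0, 0.0, -0.2]]
```

View pics/side6c.png

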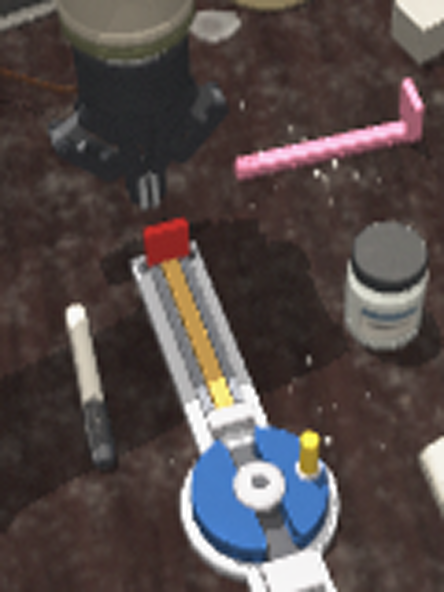

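Call:
drive_tool --travel '[[-0.8,0,0],[-0.8,0,0],[-0.8,0,0],[-0.8,0,0],[-0.8,0,0]]' --angular '[[0,0,-0.3],[0,0,-0.2],[0,0,0],[0,0,0],[0,0,0]]' --jaw '[0,0,0,0,0]'

```text
time: 6.95
ee_pos: [527.0, 149.8, 37.4]
eef_rot: [179.5, -0.0, 97.6]
wrist_force: [0.1, 1.5, -0.4]
finger_gap: -0.0
```

Run:
```python
from plan import *
u=np.array([np.cos(np.radians(-82)),np.sin(np.radians(-82))])
H=np.array([554,-58]);p=ctrl.state()['ee_pos'][:2]-H;print('lock x,y',p@u,p@[-u[1],u[0]])
t=H+u*-85;plan(*t,31,98,15)
```

```text
lock x,y -209.56313257176316 2.1931694940356925
t 6.95 p [527.  149.8  37.4] rpy [179.5  -0.   97.6] F [ 0.1  1.5 -0.4] gap -0.0
rows needed 9
[[-1.38, -0.02, 0.07], [-1.38, -0.02, 0.07], [-1.38, -0.02, 0.07], [-1.38, -0.02, 0.07], [-1.38, -0.02, 0.07]]
[[0.1, -0.0, -0.0], [0.1, -0.0, -0.0], [0.1, -0.0, -0.0], [0.1, -0.0, -0.0], [0.1, -0.0, -0.0]]
```

Call:
drive_tool --travel '[[-0.8,0.05,0.2],[-0.8,0.05,0.15],[-0.8,0,0.15],[-0.8,0,0.1],[-0.8,0,0.1]]' --angular '[[0,0,0],[0,0,0],[0,0,0],[0,0,0],[0,0,0]]' --jaw '[0,0,0,0,0]'

```text
time: 7.37
ee_pos: [535.4, 107.8, 32.1]
eef_rot: [179.3, -0.3, 97.6]
wrist_force: [-0.3, 2.7, 2.3]
finger_gap: 0.1
```

```bash
cat > push.py <<'E'
from plan import *
u=np.array([np.cos(np.radians(-82)),np.sin(np.radians(-82))])
H=np.array([554,-58]);p=ctrl.state()['ee_pos'][:2]-H;print('lock x,y',p@u,p@[-u[1],u[0]])
t=H+u*-83;plan(*t,31,98,10,n=1)
E
python3 push.py
python3 - <<'E'
from h import *
d=cap('side','side7');cv2.imwrite('pics/side7c.png',cv2.resize(d['image'][110:270,180:300,::-1],None,fx=3.7,fy=3.7,interpolation=cv2.INTER_CUBIC))
E
```

```text
lock x,y -166.7590299790647 4.621442132301079
t 7.37 p [535.4 107.8  32.1] rpy [179.3  -0.3  97.6] F [-0.3  2.7  2.3] gap 0.1
rows needed 9
[[-0.93, -0.05, 0.01]]
[[0.1, -0.0, -0.0]]
```

View pics/side7c.png

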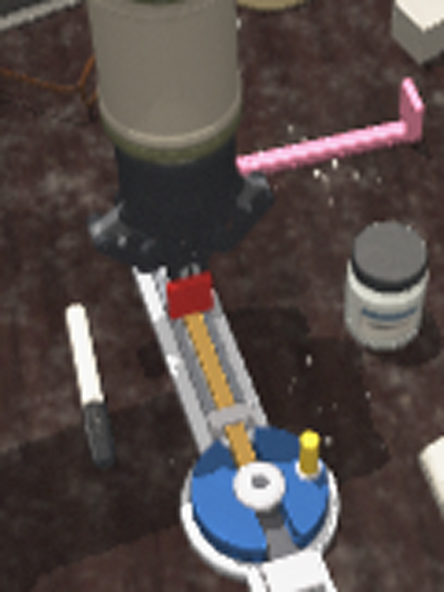

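Call:
drive_tool --travel '[[-0.8,-0.1,0],[-0.8,-0.1,0],[-0.8,-0.1,0],[-0.8,-0.05,0],[-0.8,0,0]]' --angular '[[0.2,0,0],[0.2,0,0],[0,0,0],[0,0,0],[0,0,0]]' --jaw '[0,0,0,0,0]'

```text
time: 7.83
ee_pos: [537.7, 63.0, 31.6]
eef_rot: [179.7, -0.2, 97.6]
wrist_force: [0.3, 2.4, 0.7]
finger_gap: -0.1
```

```bash
python3 push.py
```

```text
lock x,y -122.11845015078332 0.6859996750351375
t 7.83 p [537.7  63.   31.6] rpy [179.7  -0.2  97.6] F [0.3 2.4 0.7] gap -0.1
rows needed 4
[[-0.98, -0.01, 0.01]]
[[0.1, -0.1, -0.1]]
```

Call:
drive_tool --travel '[[-0.6,0,0],[-0.6,0.03,0],[-0.6,0.03,0],[-0.4,0,0],[-0.3,0,0]]' --angular '[[0,0,0],[0,0,0],[0,0,0],[0,0,0],[0,0,0]]' --jaw '[0,0,0,0,0]'

```text
time: 8.25
ee_pos: [542.0, 33.8, 31.5]
eef_rot: [179.7, -0.2, 97.5]
wrist_force: [1.3, 1.9, 1.0]
finger_gap: 0.0
```

```bash
python3 push.py
python3 - <<'E'
from h import *
d=cap('side','side8');cv2.imwrite('pics/side8c.png',cv2.resize(d['image'][160:290,200:300,::-1],None,fx=4.5,fy=4.5,interpolation=cv2.INTER_CUBIC))
E
```

```text
lock x,y -92.53013027211374 0.9058049758344265
t 8.25 p [542.   33.8  31.5] rpy [179.7  -0.2  97.5] F [1.3 1.9 1. ] gap 0.0
rows needed 1
[[-0.95, -0.08, 0.04]]
[[0.3, -0.2, -0.5]]
```

View pics/side8c.png

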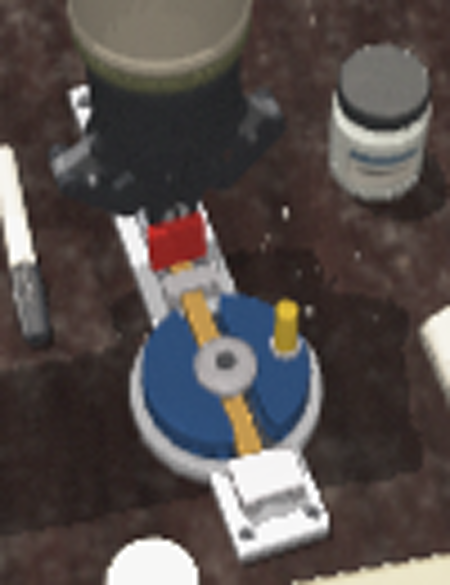

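Bar is through the slot and at the staple, with about 10 mm left. I'll continue gently until the force rises.

Call:
drive_tool --travel '[[-0.3,0,0],[-0.3,0,0],[-0.3,0,0]]' --angular '[[0,0,0],[0,0,0],[0,0,0]]' --jaw '[0,0,0]'

```text
time: 8.55
ee_pos: [543.2, 25.0, 31.4]
eef_rot: [179.7, -0.2, 97.5]
wrist_force: [-3.4, 20.4, 4.0]
finger_gap: -0.0
```

Call:
drive_tool --travel '[[-0.3,0,0],[-0.3,0,0]]' --angular '[[0,0,0],[0,0,0]]' --jaw '[0,0]'

```text
time: 8.72
ee_pos: [543.1, 25.2, 31.4]
eef_rot: [179.8, -0.7, 97.9]
wrist_force: [-2.8, 9.7, 5.7]
finger_gap: 0.4
```

```bash
python3 push.py
```

```text
lock x,y -83.89172898159855 0.7468209349701223
t 8.72 p [543.1  25.2  31.4] rpy [179.8  -0.7  97.9] F [-2.8  9.7  5.7] gap 0.4
rows needed 1
[[-0.09, -0.07, 0.04]]
[[0.2, -0.7, -0.1]]
```

Call:
drive_tool --travel '[[-0.4,0,0],[-0.4,0,0]]' --angular '[[0,0,0],[0,0,0]]' --jaw '[0,0]'

```text
time: 8.88
ee_pos: [543.0, 25.4, 31.6]
eef_rot: [179.9, -1.2, 98.3]
wrist_force: [-4.2, 13.8, 6.2]
finger_gap: -0.5
```

Call:
drive_tool --travel '[[0.8,0,0],[2.0,0,0],[3.0,0,0],[3.0,0,-1],[2,0,-3]]' --angular '[[0,0,0],[0,0,0],[0,0,0],[0,0,0],[0,0,0]]' --jaw '[0,0,0,0,0]'

```text
time: 9.3
ee_pos: [523.0, 126.2, 68.8]
eef_rot: [-179.4, -0.8, 97.6]
wrist_force: [0.0, 0.4, -0.7]
finger_gap: -0.1
```

Run:
```python
from h import *
d=cap('side','side9');cv2.imwrite('pics/side9c.png',cv2.resize(d['image'][160:290,200:300,::-1],None,fx=4.5,fy=4.5,interpolation=cv2.INTER_CUBIC))
d=cap('top','top9');cv2.imwrite('pics/top9c.png',cv2.resize(d['image'][130:270,225:375,::-1],None,fx=4.2,fy=4.2,interpolation=cv2.INTER_CUBIC))
```

```text
(no output)
```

View pics/side9c.png

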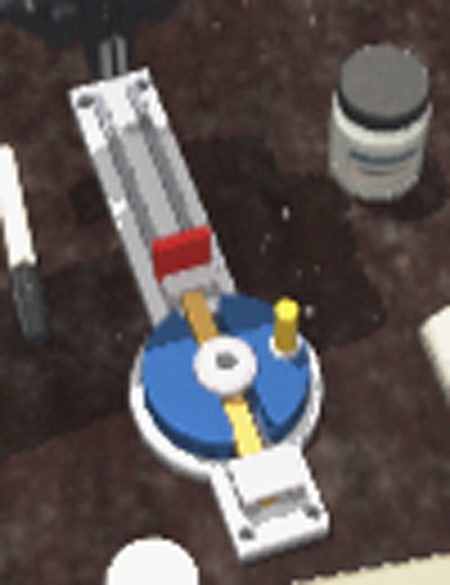

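View pics/top9c.png

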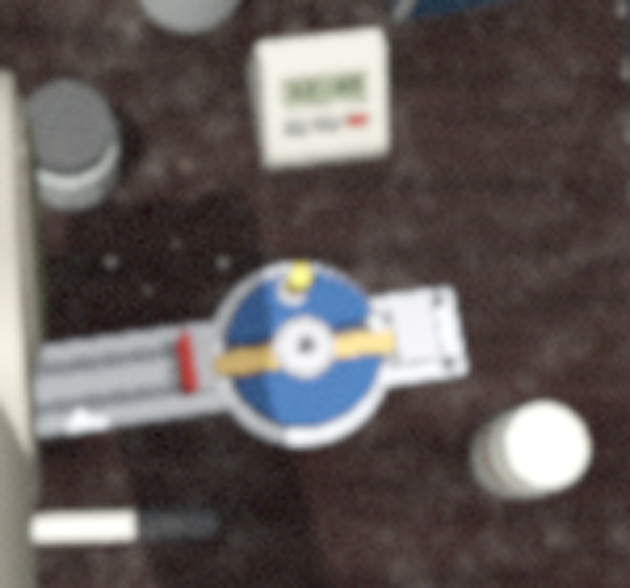

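Run:
```python
from h import *
d=np.load('top9.npz');s=np.load('side9.npz')
u=np.array([np.cos(np.radians(-82)),np.sin(np.radians(-82))])
c=lambda x,y,z:pt(d,(x+.5)/4.2-.5+225,(y+.5)/4.2-.5+130,z)
cs=lambda x,y,z:pt(s,(x+.5)/4.5-.5+200,(y+.5)/4.5-.5+160,z)
h=c(306,345,41);print('plate top centre',(c(187,362,62)-h)[:2]@u)
h=cs(225,360,41);print('side plate front top edge',(cs(183,242,62)-h)[:2]@u)
a=np.load('top0.npz')
df=cv2.absdiff(a['image'],d['image']).max(2)
for n,x,y in(('jb',75,130),('timer',320,95),('jw',545,445),('mk',125,525)):
    U,V=int(x/4.2+225),int(y/4.2+130); g=lambda i:cv2.cvtColor(i,cv2.COLOR_RGB2GRAY)
    w=18;t=g(a['image'])[V-w+4:V+w-4,U-w+4:U+w-4];r=cv2.matchTemplate(g(d['image'])[V-w:V+w,U-w:U+w],t,cv2.TM_CCOEFF_NORMED);print(n,cv2.minMaxLoc(r)[1::2])
```

```text
plate top centre -68.857352238021
side plate front top edge -63.92994213827951
jb (0.8350110054016113, (5, 4))
timer (0.9992688298225403, (4, 4))
jw (0.9996710419654846, (4, 4))
mk (0.9802832007408142, (4, 4))
```

Call:
drive_tool --travel '[[0,0,-3],[0,0,-3],[0,0,0],[0,0,0]]' --angular '[[0,0,0],[0,0,0],[0,0,0],[0,0,0]]' --jaw '[0,0,0,0]'

```text
time: 9.73
ee_pos: [526.9, 126.1, 135.7]
eef_rot: [-180.0, -0.7, 97.9]
wrist_force: [-0.7, 0.4, -1.0]
finger_gap: 0.3
```

Run:
```python
from h import *
a=np.load('side0.npz')['image'];b=cap('side','side10')['image']
g=lambda i:cv2.cvtColor(i,cv2.COLOR_RGB2GRAY)
U,V=284,187;w=22
r=cv2.matchTemplate(g(b)[V-w:V+w,U-w:U+w],g(a)[V-w+4:V+w-4,U-w+4:U+w-4],cv2.TM_CCOEFF_NORMED);print(cv2.minMaxLoc(r)[1::2])
print(ctrl.hand_in())
```

```text
(0.996591329574585, (4, 4))
the job is handed in; nothing more can be done
None
```

The spindle is locked: the bar is through the slot and into the staple, with the red plate against the guide bridge. I handed the job in at about 9.8 s of the 48 s allowed.

- **Disc:** I straddled the yellow pin with the fingers and pushed it clockwise until the slot lined up with the bar. It was about 2° out, and the bar entered without jamming.
- **Bar:** I pushed the red plate with closed fingertips. It stopped dead at a measured 20 N, so I pressed twice more without it moving and then backed off clear.
- **Home check:** The side camera puts the plate's front face at lock x −63.9 mm, against a nominal −64 mm. The top camera puts the plate's middle at −68.9 mm, against −68 mm. Both are within the 2 mm calibration, and the side picture shows the bar in the staple.
- **Bystanders:** The white jar, timer and marker match their first top pictures with no shift. The black jar's top-view match was poor (0.84, one pixel off), which I put down to shadow from the arm. A side-view check of it was clean (0.997, no shift).

The gripper was clear of everything at hand-in.

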